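# Refit the scoreboard controller's knob and hold it pressed in

### The arm

A 6-joint arm with a two-finger parallel gripper is mounted at the origin on the work surface. World frame = base frame: x ahead of the robot, y to its left, z up, the work surface at z = 0. Lengths are in m, angles in rad, forces in N, time in s.
With the tool pointing down it reaches from about 0.35 to 0.85 m from the base axis. Payload 8.1 kg.
Tool frame: the origin (TCP) lies at the very end of the fingers, on their centre line; the grasp point (between the pads) lies 19 mm behind it; z points along the fingers, y is the direction in which the jaws open and shut (so a half turn about z gives the same grasp; the last joint's range is limited). The gripper opens to 93 mm and grips with 3 to 60 N. Pads are 15 mm wide; open, the fingers measure 128 mm over their backs; the gripper's body (75 mm by 188 mm) begins 65 mm behind the grasp point.
Start: joints at [-1.31, 0.13, 1.488, -0, 1.523, -0.085], TCP at [0.203, -0.564, 0.219] pointing down, gripper open.
Joint ranges: [-2.96, 2.96], [-0.89, 2.26], [0.02, 2.5], [-1.34, 4.48], [0, 2.73], [-2.66, 2.66]. Speed limits (rad/s): [2.39, 2.39, 2.79, 3.14, 3.14, 3.14].

### API

Orientations are given as a unit quaternion [w, x, y, z].
In Python, from cell import observe, camera, camera_info, hand_in gives the robot as it stands.
- The arm moves only by the tool step_arm, never from a script. Its argument "deltas" is a list of rows, each a list of 4 numbers: the shift along the tool's x, y, z in cm, then the turn about the tool's z in rad. A call has 1 to 5 rows; each row is the pose to reach, as a shift and turn from the pose commanded when the call began, along the tool's axes at that moment; what a row does not reach only later rows make up. A row lasts 1/8 s, in which the tool goes at most 62.5 mm and 10.7 degrees, less where a joint would pass 70% of its speed; a pose out of reach is approached as far as the arm can. A call with a gripper value outside its range is refused whole. "claw" is the opening, from 0 (shut) to 1 (fully open), set as the call begins (left out, the last holds). The fingers move at their own pace and stop on an object; "squeeze" is the grip in N (left out, the last holds). Time passes only in rows, so rows that repeat a pose let the fingers close. It gives the time, the measured TCP pose, the force and the opening at its end, in the units of the state.
- observe(): the state, without advancing time (a new reading comes with each control period).
- camera(name): name is "side" or "top"; returns the picture (384x512x3 uint8, red, green, blue); there is no depth.
- camera_info(name): a dict with "fx", "fy", "cx", "cy" (pixels), "view" (4x4, takes a point from world to camera coordinates). Camera axes: x right, y up, looking along -z (the intrinsics and any distortion apply to the point x, -y, -z); pixel columns grow to the right and rows downward; lengths in m; the calibration is good to about 2 mm. A picture is of the moment at which its call begins. camera_info takes no time and is no camera call.
- hand_in(): hands the job in, once; it reports no verdict.
The state is a dict: "t": time; "joints": joint angles; "dq": joint speeds; "joint_efforts": joint torques, N m; "tcp_pos": TCP position; "tcp_rot": TCP orientation; "ft_force": force on the tool from outside, world axes, zero at the start; "wrist_torque": the same for the moment, N m; "opening": finger opening in m.
Only numpy, scipy, OpenCV 4.12 (cv2) and the standard library are available. Lean on these libraries where they do the work, as an engineer would, in place of code of your own. Each camera call takes 0.05 s, during which the arm holds its last target.

### The job

The big pointer knob has come off the scoreboard controller on the corridor shelf. Pick it up, turn it so that its pointer nose faces the raised mark on the panel (the flat of the shaft is on that side), push it fully home on the shaft and keep pressing until the sprung shaft is all the way in. Finish while still gripping the knob and holding it pressed in, and leave everything else on the shelf where it is.

Things in the scene. Friction and masses are not known exactly. Their poses are not given: they have to be found in the camera images.
- knob: White plastic knob, 41 mm high, about 60 g, standing bore down. Its lower part is a disc 48 mm across, 19 mm high; on it a flat-sided grip bar 44 mm long (knob's x), 14 mm thick (y), up to 41 mm. A pointed nose stands out of the rim at +x. D-shaped bore from the underside, 16 mm deep, see knob_grip. Origin: centre of the underside on the bore axis; x towards the nose, z up
- knob_nose (a point): tip of the knob's pointer nose (14 mm wide, tapering to 3 mm): 31 mm along the knob's x from its axis, 5 mm above its underside; axes as the knob's
- knob_grip (a point): point on the knob's axis at the middle of the bar's height, 30 mm above the underside; axes as the knob's. The D bore on this axis is 15.5 mm across the round, its flat 4.25 mm from the axis on the nose side (+x), its mouth chamfered by 2.5 mm
- controller: scoreboard controller, a fixed grey box 130 mm (x) by 180 mm (y), 60 mm high, with a flat dark steel top panel, carrying the shaft, a small display window and three small buttons. Origin: centre of its underside; z up. The shaft axis is at its y = -35 mm, x = 0
- shaft_tip (a point): centre of the top of the upright steel D-shaft: 14 mm diameter, flat 3.5 mm from its axis on +x, top 2.5 mm tapered inwards by 2 mm. It does not turn. It stands 26 mm out of the panel, tip 86 mm above the shelf at rest. Axes as the controller's: x points to the raised mark, z up. With the knob fully home its underside is 16 mm below this point and its x is along this x
- mark (a point): top of the raised mark on the panel, an aluminium bar 14 mm long, 5 mm wide and 3 mm high pointing at the shaft, its middle 42 mm from the shaft axis along the controller's x
- shaft (a joint): how far the shaft is pressed in, m: 0 at rest, 0.008 at its stop (all the way in). It is sprung: about 3 N to start, 10 N at the stop, and comes back up when let go. With the knob home and the shaft at its stop, the knob's underside is still 2 mm clear of the panel
- doorstop: white plastic door stop, a plain round cone 44 mm across, 26 mm high; leave alone. Origin: centre of its underside
- bail1: beech bail, turned rod 110 mm long, 14 mm thick, lying along its x; leave alone. Origin: under its middle
- bail2: the other beech bail, the same; leave alone. Origin: under its middle
- stopwatch: chrome stopwatch case lying flat, 56 mm across, 14 mm high, crown at its +x; leave alone. Origin: centre of its underside
- trophy: white ceramic trophy cup, 105 mm high, 68 mm across the rim, two side handles 102 mm over all; leave alone. Origin: centre of its foot
- tennis_center (a point): centre of the loose yellow tennis ball, 66 mm in diameter; leave alone
Not all that is in view belongs to the job. What is shaped like the knob but blue or brown is not meant.

How it is judged:
On the way, in this order (a step that is already met when the one before it is completed fails the run):
1. the knob is picked up off the shelf (height (world z) of knob above 0.02 m and contact force between the fingers and knob above 1 N), for 0.1 s.
2. the knob is over the shaft, not yet on it, with its nose facing the mark (z of knob in the frame of shaft_tip above -0.004 m and horizontal distance between knob and shaft_tip below 0.006 m and x of knob_nose in the frame of shaft_tip above 0.022 m and y of knob_nose in the frame of shaft_tip between -0.0075 and 0.0075 m), for 0.02 s.
At the end, for the whole second after the job is handed in: Knob home on the D-shaft (underside over 13.8 mm below its tip, axes within 3 mm, tilt under 0.1 rad, nose within 7.5 mm of the line to the mark), shaft pressed in over 6.2 mm of 8, fingers still on the knob with over 2 N, all at rest through the last second (value of joint shaft above 0.0062 m and z of knob in the frame of shaft_tip below -0.0138 m and horizontal distance between knob and shaft_tip below 0.003 m and angle between knob's own z axis and vertical below 0.1 rad and x of knob_nose in the frame of shaft_tip above 0.022 m and y of knob_nose in the frame of shaft_tip between -0.0075 and 0.0075 m and contact force between the fingers and knob above 2 N and linear speed of knob below 0.02 m/s); the arm keeps its last pose, push and grip.
It fails at once if one of the other things on the shelf is moved by more than 3 cm (distance of any of doorstop, bail1, bail2, stopwatch, trophy, tennis_center from where it was at the start of the episode above 0.03 m).
It also fails if it takes over 48 s, if anything falls off the work surface, if the arm or the gripper's body presses on something with over 40 N, if the wrist force passes 120 N, or if a joint passes its speed limit or range.

## Working session

There is one attempt and no reset: what is moved stays moved. The work goes in short steps, Python scripts to look and compute and a tool call to move; the robot and the scene stay as the last step left them, time stands still between calls to the robot, and variables do not carry over. Pictures are saved under pics/ and viewed, and the job is handed in when it is done.

Besides the shell and the picture viewer there is one more tool, called after ">>>" as name([rows], argument=value, ...), one row to a line, values as JSON. step_arm: Moves the arm, as the interface text tells. Its arguments: {"type":"object","properties":{"deltas":{"type":"array"},"claw":{"type":"number"},"squeeze":{"type":"number"}},"required":["deltas"]}

```bash
ls; mkdir -p pics; python3 - <<'E'
from cell import *
import cv2
print(observe())
for n in("side","top"):
    im=camera(n); cv2.imwrite(f"pics/{n}0.png",im[:,:,::-1]); print(n,camera_info(n))
E
```

```text
pics
{'t': 0.0, 'joints': array([-1.31039661e+00,  1.31164569e-01,  1.48927796e+00, -1.20458752e-05,
        1.52299380e+00, -8.53895922e-02]), 'dq': array([ 0.0016336 , -0.00146865,  0.00029637, -0.00022559,  0.00212574,
        0.00191659]), 'joint_efforts': array([-7.46922906e-04, -5.59842253e+01, -4.91764820e+01,  7.67413247e-02,
        3.55219084e-02, -1.51107311e-04]), 'tcp_pos': array([ 0.20323885, -0.56392365,  0.21758614]), 'tcp_rot': array([-9.17786463e-04,  9.85090445e-01,  1.72034780e-01, -8.65554708e-05]), 'ft_force': array([ 0.22149562, -0.6115875 ,  0.94352124]), 'wrist_torque': array([ 0.03179701, -0.0118103 ,  0.0421709 ]), 'opening': 0.09331560956131237}
side {'fx': 480.728621277019, 'fy': 480.728621277019, 'cx': 255.3039304533674, 'cy': 187.44050659587245, 'view': array([[-0.99277435, -0.11979795, -0.00689551,  0.53266058],
       [ 0.08011677, -0.70452129,  0.70514613, -0.09783822],
       [-0.08933309,  0.69949854,  0.70902848, -1.37141747],
       [ 0.        ,  0.        ,  0.        ,  1.        ]])}
top {'fx': 388.5102731406796, 'fy': 388.5102731406796, 'cx': 254.7539161795387, 'cy': 194.7124140104259, 'view': array([[ 0.02424985, -0.9995576 , -0.01722051, -0.02293298],
       [ 0.99497515,  0.02245772,  0.09757101, -0.55833911],
       [-0.09714111, -0.01950007,  0.99507957, -1.15288046],
       [ 0.        ,  0.        ,  0.        ,  1.        ]])}
```

View pics/side0.png

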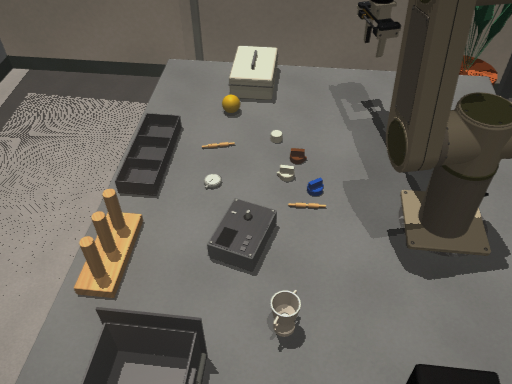

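View pics/top0.png

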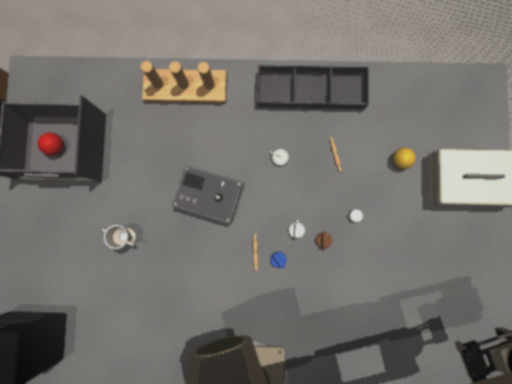

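Top view: white knob at about (297,230), brown one at (324,240), blue one at (278,260), controller at (208,195), with its shaft near (219,197). I'll zoom in on these.

```bash
python3 - <<'E'
import cv2,numpy as np
t=cv2.imread("pics/top0.png");s=cv2.imread("pics/side0.png")
def c(im,x,y,w,h,k): return cv2.resize(im[y:y+h,x:x+w],None,fx=k,fy=k,interpolation=cv2.INTER_CUBIC)
cv2.imwrite("pics/z_top_knob.png",np.hstack([c(t,270,205,40,60,9),c(t,205,160,45,60,9)][:2]))
cv2.imwrite("pics/z_top_ctl.png",c(t,168,160,80,70,8))
cv2.imwrite("pics/z_side.png",np.hstack([c(s,265,150,40,50,9)]))
cv2.imwrite("pics/z_side_ctl.png",c(s,205,195,80,75,8))
E
```

```text
(no output)
```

View pics/z_top_knob.png

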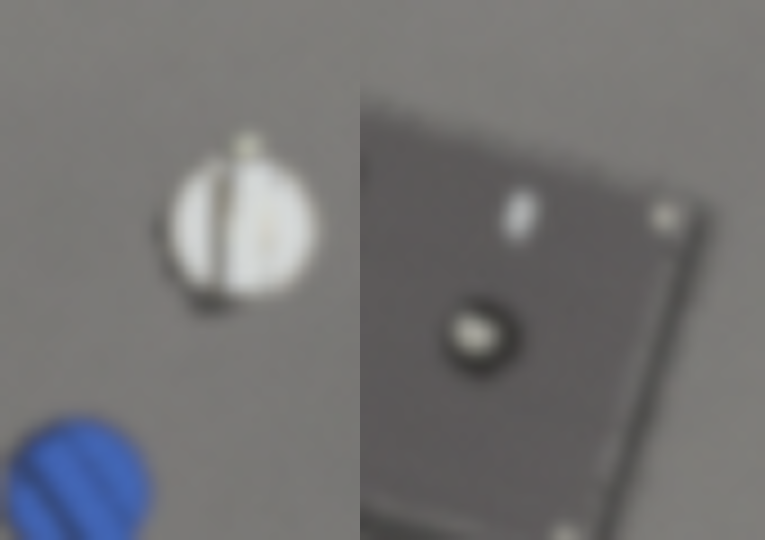

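View pics/z_top_ctl.png

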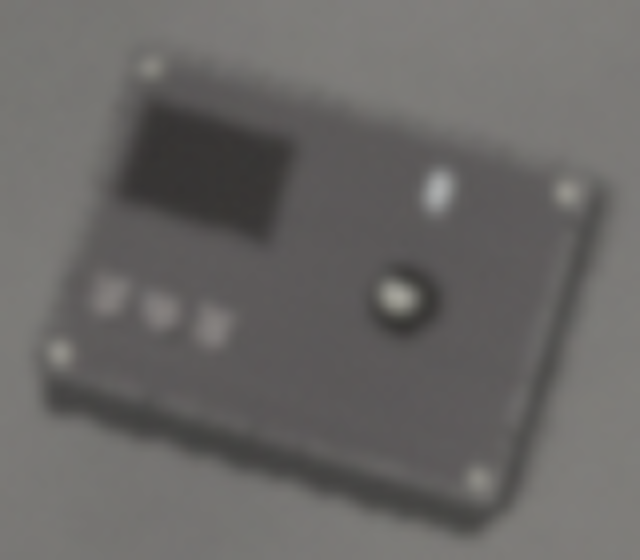

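View pics/z_side.png

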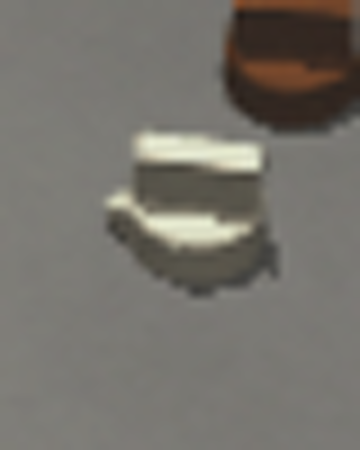

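View pics/z_side_ctl.png

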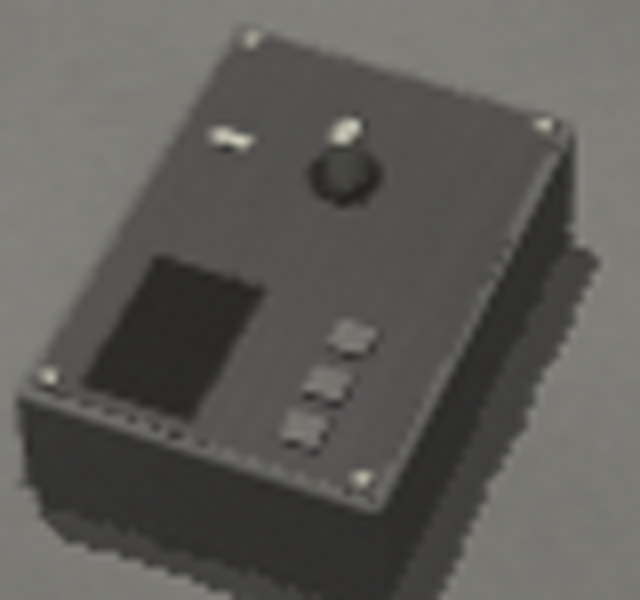

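```bash
cat > h.py <<'E'
import numpy as np
from cell import *
from scipy.optimize import least_squares
I={n:camera_info(n) for n in("side","top")}
def proj(n,P):
    P=np.atleast_2d(P);i=I[n];c=P@i["view"][:3,:3].T+i["view"][:3,3]
    return np.c_[i["fx"]*c[:,0]/-c[:,2]+i["cx"],i["fy"]*-c[:,1]/-c[:,2]+i["cy"]]
def unz(p,x0,y0,k): return (np.array(p,float)+.5)/k-.5+np.array([x0,y0])
def ray(n,uv,z):
    i=I[n];R=i["view"][:3,:3];t=i["view"][:3,3]
    d=R.T@np.array([(uv[0]-i["cx"])/i["fx"],-(uv[1]-i["cy"])/i["fy"],-1]);o=-R.T@t
    return o+d*(z-o[2])/d[2]
def tri(ua,ub):
    return least_squares(lambda p:np.r_[proj("top",p)[0]-ua,proj("side",p)[0]-ub],[.5,0,.05])
E
python3 - <<'E'
from h import *
T=[unz(p,168,160,8) for p in [(150,68),(567,193),(60,352),(478,480),(438,191),(398,297)]]
S=[unz(p,205,195,8) for p in [(48,375),(252,40),(362,478),(544,125),(231,138),(346,130)]]
Z=[.061]*4+[.063,.086]
for a,b,z in zip(T,S,Z):
    r=tri(a,b); print(r.x.round(4),r.fun.round(2),ray("top",a,z).round(4),ray("side",b,z).round(4))
def kn(q,P):
    c,s=np.cos(q[2]),np.sin(q[2]);P=np.atleast_2d(P)
    return P@np.array([[c,s,0],[-s,c,0],[0,0,1]])+[q[0],q[1],0]
# controller fit
def ctl(q):
    P=np.array([[q[3],q[4],.061],[q[3],-q[4],.061],[-q[3],q[4],.061],[-q[3],-q[4],.061],[.042,-.035,.063],[0,-.035,.086]])
    W=kn(q,P); return np.r_[(proj("top",W)-T),(proj("side",W)-S)]
for which in ("both","top","side"):
    sl={"both":slice(0,12),"top":slice(0,6),"side":slice(6,12)}[which]
    r=least_squares(lambda q:ctl(q)[sl].ravel(),[.55,.05,-.1,.055,.08]); print(which,r.x.round(4),kn(r.x,[0,-.035,.086]).round(4),r.fun.reshape(-1,2).round(2).tolist())
# knob
nT=unz((248,133),270,205,9);dT=unz((243,228),270,205,9)
print(ray("top",nT,.006),ray("top",dT,.019))
bs=[unz(p,265,150,9) for p in [(137,132),(263,145),(262,170),(135,155)]];nS=unz((108,203),265,150,9)
L=np.array([[.022,.007,.041],[.022,-.007,.041],[-.022,-.007,.041],[-.022,.007,.041],[0,0,.041]])
for b in bs+[sum(bs)/4]: print(ray("side",b,.041).round(4))
print("nose side",ray("side",nS,.006))
E
```

```text
[0.6298 0.1948 0.0633] [ 0.    0.14 -0.12 -0.02] [0.6306 0.1953 0.061 ] [0.63  0.193 0.061]
[0.5864 0.0385 0.0623] [ 0.    0.17 -0.16 -0.02] [0.5871 0.0386 0.061 ] [0.5862 0.0373 0.061 ]
[0.5234 0.2238 0.0628] [ 0.    0.12 -0.1  -0.01] [0.5238 0.2242 0.061 ] [0.5233 0.2224 0.061 ]
[0.4802 0.068  0.0635] [ 0.    0.03 -0.03 -0.  ] [0.4803 0.0682 0.061 ] [0.4803 0.0658 0.061 ]
[0.5863 0.0861 0.0634] [ 0.    0.07 -0.06 -0.01] [0.5865 0.0862 0.063 ] [0.5862 0.0858 0.063 ]
[0.5447 0.0971 0.0848] [ 0.    0.07 -0.07 -0.01] [0.5448 0.097  0.086 ] [0.5444 0.0982 0.086 ]
both [ 0.5549  0.1308 -0.2706  0.0552  0.081 ] [[0.5456 0.0971 0.086 ]] [[0.37, 0.26], [0.18, 0.21], [0.17, 0.16], [0.23, 0.09], [0.09, 0.17], [-0.04, -0.27], [-0.02, 0.34], [-0.13, 0.17], [-0.1, 0.38], [0.0, 0.47], [0.04, 0.03], [-0.4, -0.33]]
top [ 0.5552  0.1313 -0.2709  0.0553  0.0811] [[0.5459 0.0976 0.086 ]] [[0.18, 0.1], [0.06, 0.09], [-0.05, 0.07], [0.08, 0.05], [-0.07, 0.07], [-0.21, -0.37]]
side [ 0.5548  0.1302 -0.2704  0.0551  0.081 ] [[0.5454 0.0964 0.086 ]] [[0.13, 0.16], [-0.01, 0.02], [-0.01, 0.16], [0.06, 0.29], [0.14, -0.14], [-0.31, -0.51]]
[ 0.48786404 -0.1411763   0.006     ] [ 0.45545687 -0.1387556   0.019     ]
[ 0.4776 -0.1455  0.041 ]
[ 0.4342 -0.1437  0.041 ]
[ 0.4337 -0.1311  0.041 ]
[ 0.4773 -0.1338  0.041 ]
[ 0.4556 -0.1385  0.041 ]
nose side [ 0.48675009 -0.14598453  0.006     ]
```

```bash
cat > d.py <<'E'
from h import *; import sys
from scipy.spatial.transform import Rotation as R
o=observe();q=o["tcp_rot"];r=R.from_quat([q[1],q[2],q[3],q[0]])
m=r.as_matrix();print("t",round(o["t"],2),"tcp",o["tcp_pos"].round(4),"yaw",np.arctan2(m[1,0],m[0,0]).round(4),"zax",m[:,2].round(4),"F",o["ft_force"].round(2),"op",round(o["opening"],4))
if len(sys.argv)>3:
    x,y,z,w=map(float,sys.argv[1:5]); d=m.T@(np.array([x,y,z])-o["tcp_pos"]); print("delta cm",(d*100).round(2),"turn",round(np.arctan2(m[1,0],m[0,0])-w,4))
E
python3 d.py .4555 -.1387 .12 -.06
```

```text
t 0.1 tcp [ 0.2033 -0.564   0.2177] yaw 0.3458 zax [-4.0e-04  1.6e-03 -1.0e+00] F [-0.06 -0.   -0.09] op 0.0932
delta cm [ 38.14 -31.44   9.83] turn 0.4058
```

>>> step_arm([
  [4.5,-3.7,0,0.08],
  [9,-7.4,0,0.16],
  [13.5,-11.1,0,0.24],
  [18,-14.8,0,0.32],
  [22.5,-18.5,0,0.4],
], claw=0.45, squeeze=25)

```text
t: 0.72
tcp_pos: [0.3528, -0.3123, 0.2183]
tcp_rot: [-0.0, 1.0, -0.029, -0.0]
ft_force: [0.5, 0.0, 0.0]
opening: 0.0477
```

```bash
python3 d.py .4555 -.1387 .1 -.06
```

```text
t 0.72 tcp [ 0.3528 -0.3123  0.2183] yaw -0.0572 zax [-1.e-04  3.e-04 -1.e+00] F [0.53 0.03 0.05] op 0.0477
delta cm [  9.26 -17.92  11.83] turn 0.0028
```

>>> step_arm([
  [2.3,-4.5,2,0],
  [4.6,-9,5,0],
  [7,-13.5,8,0],
  [9.3,-17.9,11,0],
  [9.3,-17.9,11,0],
])

```text
t: 1.35
tcp_pos: [0.4537, -0.1367, 0.1054]
tcp_rot: [-0.001, 1.0, -0.025, -0.003]
ft_force: [0.3, -0.3, -0.1]
opening: 0.0417
```

```bash
python3 d.py .4555 -.1387 .0215 -.06; python3 - <<'E'
from h import *; import cv2
s=camera("side")[:,:,::-1]; t=camera("top")[:,:,::-1]
cv2.imwrite("pics/a.png",np.hstack([cv2.resize(s[110:210,230:330],(390,390),interpolation=2),cv2.resize(t[170:280,240:350],(390,390),interpolation=2)]))
E
```

```text
t 1.35 tcp [ 0.4537 -0.1367  0.1054] yaw -0.0498 zax [-0.0052  0.003  -1.    ] F [ 0.34 -0.3  -0.05] op 0.0417
delta cm [0.24 0.21 8.38] turn 0.0102
```

View pics/a.png

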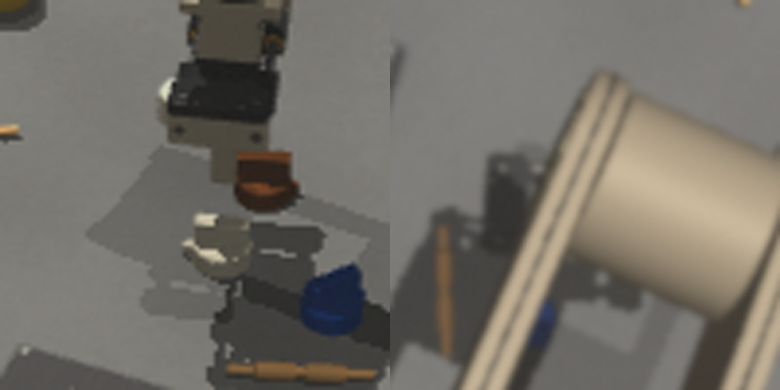

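The side view shows the fingers above the white knob (crop (220,245)). The brown and blue knobs are clear of them. The arm is still settling, so I'll hold before going down.

>>> step_arm([
  [0,0,2,0],
  [0,0,4,0],
  [0,0,4,0],
  [0,0,4,0],
])

```text
t: 1.95
tcp_pos: [0.4554, -0.1417, 0.07]
tcp_rot: [0.0, 1.0, -0.028, 0.001]
ft_force: [-1.0, 0.2, -0.5]
opening: 0.0419
```

```bash
python3 d.py .4555 -.1387 .0215 -.06; python3 - <<'E'
from h import *; import cv2
s=camera("side")[:,:,::-1]
cv2.imwrite("pics/b.png",cv2.resize(s[130:205,255:330],(600,600),interpolation=2))
E
```

```text
t 1.95 tcp [ 0.4554 -0.1417  0.07  ] yaw -0.0555 zax [ 1.5e-03 -8.0e-04 -1.0e+00] F [-1.01  0.23 -0.47] op 0.0419
delta cm [-0.01 -0.3   4.85] turn 0.0045
```

View pics/b.png

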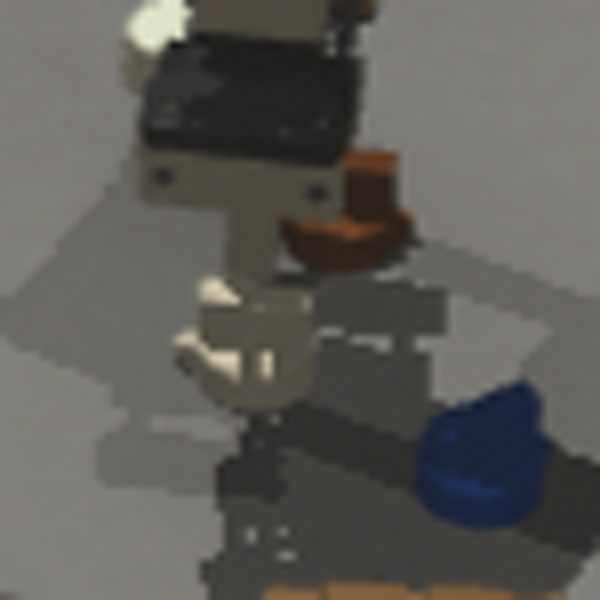

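>>> step_arm([
  [0,-0.25,1.5,0.005],
  [0,-0.25,3,0.005],
  [0,-0.25,4,0.005],
  [0,-0.25,4,0.005],
  [0,-0.25,4,0.005],
])

```text
t: 2.62
tcp_pos: [0.4552, -0.138, 0.0287]
tcp_rot: [0.0, 1.0, -0.03, -0.0]
ft_force: [0.1, -0.6, -0.2]
opening: 0.0421
```

```bash
python3 d.py .4555 -.1387 .0215 -.06; python3 - <<'E'
from h import *; import cv2
s=camera("side")[:,:,::-1]
cv2.imwrite("pics/c.png",cv2.resize(s[130:205,255:330],(600,600),interpolation=2))
E
python3 d.py .4555 -.1387 .0215 -.06
```

```text
t 2.62 tcp [ 0.4552 -0.138   0.0287] yaw -0.0591 zax [-1.e-04 -0.e+00 -1.e+00] F [ 0.08 -0.62 -0.21] op 0.0421
delta cm [0.04 0.07 0.72] turn 0.0009
t 2.67 tcp [ 0.4554 -0.1381  0.029 ] yaw -0.0592 zax [ 5.e-04 -2.e-04 -1.e+00] F [-0.15 -0.01 -0.27] op 0.0422
delta cm [0.01 0.06 0.75] turn 0.0008
```

View pics/c.png

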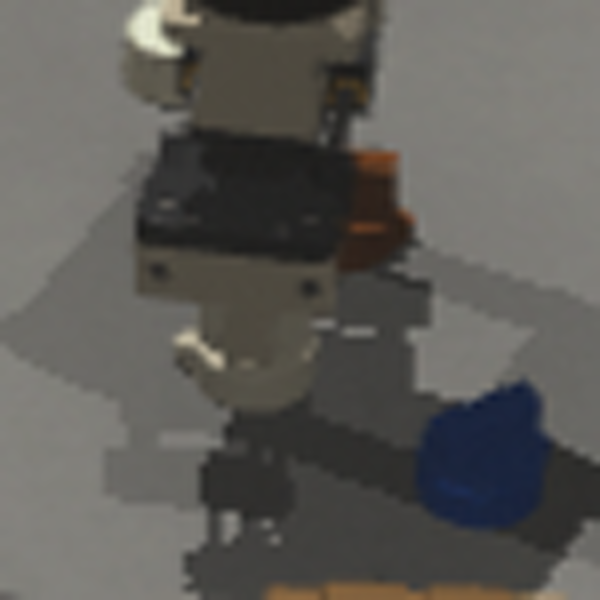

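>>> step_arm([
  [0,0.05,0.4,0],
  [0,0.05,0.65,0],
  [0,0.05,0.65,0],
  [0,0.05,0.65,0],
])

```text
t: 3.18
tcp_pos: [0.4551, -0.1385, 0.0222]
tcp_rot: [0.0, 1.0, -0.03, 0.0]
ft_force: [0.4, 0.1, -0.8]
opening: 0.0418
```

```bash
python3 d.py .4555 -.1387 .0215 -.06
```

```text
t 3.17 tcp [ 0.4551 -0.1385  0.0222] yaw -0.0592 zax [ 0. -0. -1.] F [ 0.42  0.14 -0.77] op 0.0418
delta cm [0.04 0.02 0.07] turn 0.0008
```

>>> step_arm([
  [0,0,0.05,0],
  [0,0,0.05,0],
  [0,0,0.05,0],
  [0,0,0.05,0],
  [0,0,0.05,0],
], claw=0, squeeze=30)

```text
t: 3.8
tcp_pos: [0.4551, -0.1385, 0.0217]
tcp_rot: [0.0, 1.0, -0.03, 0.0]
ft_force: [-0.5, -0.5, 0.2]
opening: 0.0138
```

```bash
python3 d.py .4555 -.1387 .0215 -.06
```

```text
t 3.8 tcp [ 0.4551 -0.1385  0.0217] yaw -0.0592 zax [ 1.e-04 -1.e-04 -1.e+00] F [-0.51 -0.47  0.2 ] op 0.0138
delta cm [0.04 0.02 0.02] turn 0.0008
```

>>> step_arm([
  [0,0,-2,0],
  [0,0,-5.5,0],
  [0,0,-9,0],
  [0,0,-12.5,0],
  [0,0,-14,0],
])

```text
t: 4.42
tcp_pos: [0.4561, -0.1389, 0.1638]
tcp_rot: [0.001, 1.0, -0.03, 0.002]
ft_force: [1.2, 0.5, -1.4]
opening: 0.0138
```

```bash
python3 d.py .5453 .0970 .15 -.2707;python3 - <<'E'
from h import *; import cv2
s=camera("side")[:,:,::-1]
cv2.imwrite("pics/e.png",cv2.resize(s[90:190,235:335],(600,600),interpolation=2))
E
```

```text
t 4.42 tcp [ 0.4561 -0.1389  0.1638] yaw -0.0592 zax [ 0.003  -0.0012 -1.    ] F [ 1.18  0.52 -1.39] op 0.0138
delta cm [  7.51 -24.08   1.38] turn 0.2115
```

View pics/e.png

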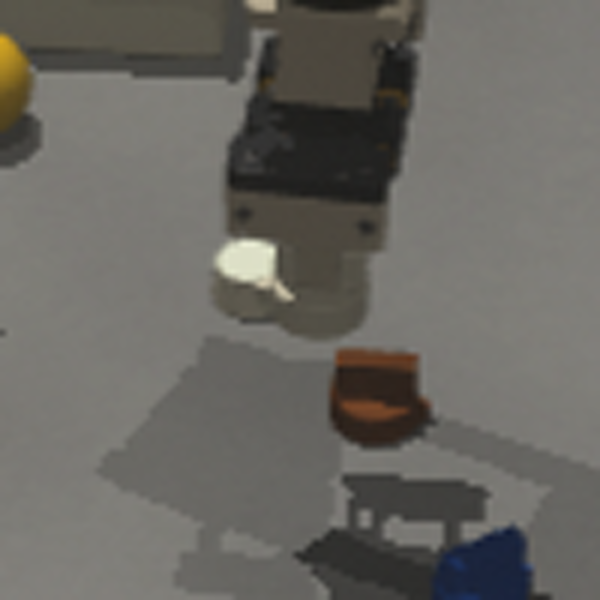

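The knob is lifted between the fingers. The white blob at crop (245,270) is the door stop behind it. Next, carry the knob to the shaft.

>>> step_arm([
  [1.4,-4.5,0,0.04],
  [2.9,-9.2,0,0.08],
  [4.4,-14,0,0.12],
  [6,-19,0,0.17],
  [7.5,-23.5,0,0.21],
])

```text
t: 5.1
tcp_pos: [0.5433, 0.0934, 0.1597]
tcp_rot: [0.0, 0.991, -0.135, -0.001]
ft_force: [0.4, -0.3, -0.5]
opening: 0.0139
```

>>> step_arm([
  [0,0,0.5,0],
  [0,0,1,0],
  [0,0,1,0],
  [0,0,1,0],
])

```text
t: 5.6
tcp_pos: [0.5436, 0.0906, 0.1515]
tcp_rot: [0.0, 0.991, -0.135, -0.0]
ft_force: [-0.5, 0.1, -1.0]
opening: 0.0133
```

```bash
python3 d.py .5453 .0970 .125 -.2707;python3 - <<'E'
from h import *; import cv2
s=camera("side")[:,:,::-1];t=camera("top")[:,:,::-1]
cv2.imwrite("pics/f.png",np.hstack([cv2.resize(s[160:260,200:300],(390,390),interpolation=2),cv2.resize(t[150:230,170:250],(390,390),interpolation=2)]))
cv2.imwrite("pics/f2.png",cv2.resize(s[180:255,210:285],(600,600),interpolation=2))
E
python3 d.py .5453 .0970 .125 -.2707
```

```text
t 5.6 tcp [0.5436 0.0906 0.1515] yaw -0.2706 zax [-2.e-04 -1.e-04 -1.e+00] F [-0.46  0.13 -1.02] op 0.0133
delta cm [-0.01 -0.66  2.65] turn 0.0001
t 5.7 tcp [0.5439 0.0909 0.152 ] yaw -0.2704 zax [ 6.e-04 -0.e+00 -1.e+00] F [ 0.64  0.91 -1.18] op 0.0138
delta cm [-0.03 -0.62  2.7 ] turn 0.0003
```

View pics/f.png

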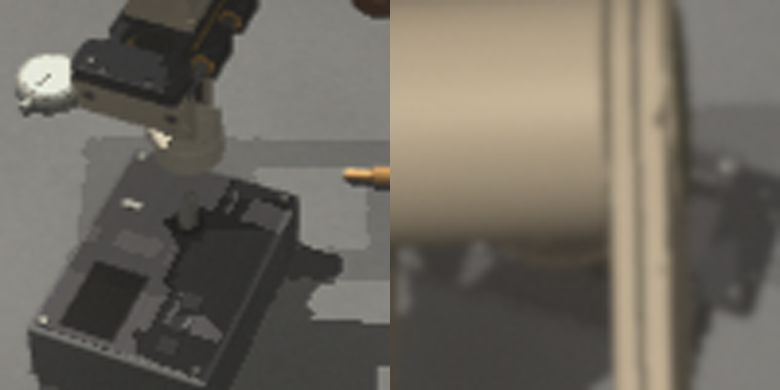

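View pics/f2.png

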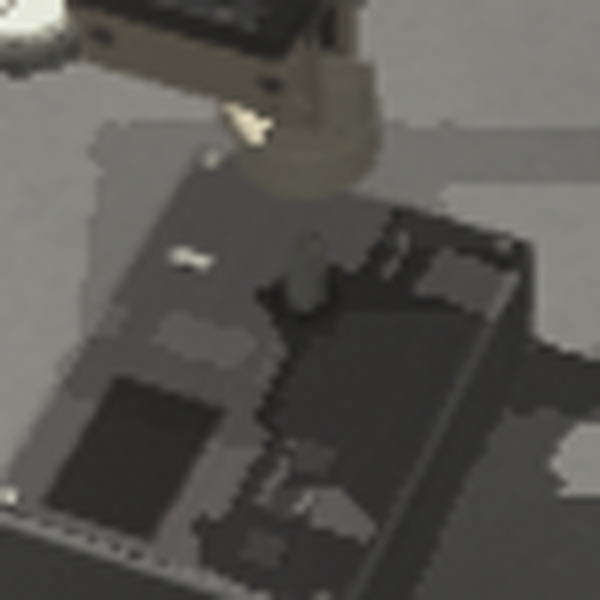

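The top camera is blocked by the arm here. The side view shows the knob above the shaft and slightly behind it. I'll correct y, lower, and check with the side camera.

>>> step_arm([
  [0,-0.3,0.8,0],
  [0,-0.6,1.6,0],
  [0,-0.6,2.4,0],
  [0,-0.6,2.7,0],
  [0,-0.6,2.7,0],
])

```text
t: 6.32
tcp_pos: [0.5451, 0.0974, 0.1242]
tcp_rot: [0.0, 0.991, -0.134, -0.0]
ft_force: [0.0, -0.4, -0.3]
opening: 0.0139
```

>>> step_arm([
  [0,0,0,0],
  [0,0,0,0],
  [0,0,0,0],
])

```text
t: 6.7
tcp_pos: [0.5456, 0.0974, 0.1249]
tcp_rot: [-0.0, 0.991, -0.134, 0.0]
ft_force: [-0.4, 0.4, -1.2]
opening: 0.014
```

```bash
cat > ov.py <<'E'
from h import *; import cv2,sys
from scipy.spatial.transform import Rotation as R
s=camera("side")[:,:,::-1].copy(); o=observe();q=o["tcp_rot"];M=R.from_quat([q[1],q[2],q[3],q[0]]).as_matrix()
x0,y0,w,k=215,180,60,10
def Z(p): return (proj("side",p)-[x0,y0]+.5)*k-.5
im=cv2.resize(s[y0:y0+w,x0:x0+w],None,fx=k,fy=k,interpolation=2); raw=im.copy()
a=np.linspace(0,2*np.pi,80)
def K(P): # knob coords -> tool: x same, y,z flipped; underside at tool z +.0217
    P=np.atleast_2d(P).astype(float); return (np.c_[P[:,0]+.0004,-P[:,1],.0217-P[:,2]])@M.T+o["tcp_pos"]
def pl(P,c): cv2.polylines(im,[Z(P).round().astype(int)],False,c,1)
C=np.c_[.024*np.cos(a),.024*np.sin(a),0*a]
pl(K(C),(0,0,255)); pl(K(C+[0,0,.019]),(0,255,255)); pl(K([[0.024,.007,.005],[.031,.0015,.005],[.031,-.0015,.005],[.024,-.007,.005]]),(0,255,0))
S=np.c_[.545+.007*np.cos(a),.097+.007*np.sin(a),.086+0*a]; S[:,0]+=.0003;pl(S,(255,255,0)); pl(S-[0,0,.026],(255,0,0))
cv2.imwrite(sys.argv[1],im); cv2.imwrite(sys.argv[1].replace(".png","r.png"),raw); print(K([0,0,0]))
E
python3 ov.py pics/g.png; python3 d.py .5453 .0970 .11 -.2707
```

```text
[[0.54591874 0.09735794 0.10315065]]
t 6.75 tcp [0.5455 0.0975 0.1249] yaw -0.2692 zax [ 4.e-04  1.e-04 -1.e+00] F [-0.54 -1.33 -1.2 ] op 0.0137
delta cm [-0.01  0.05  1.49] turn 0.0015
```

View pics/g.png

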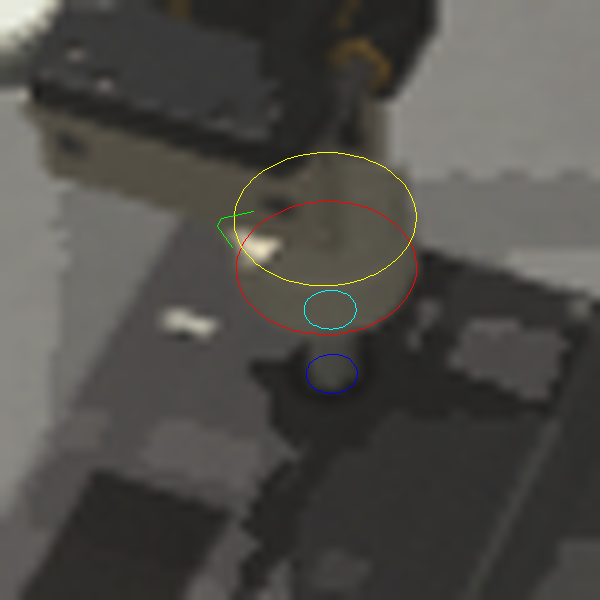

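View pics/gr.png

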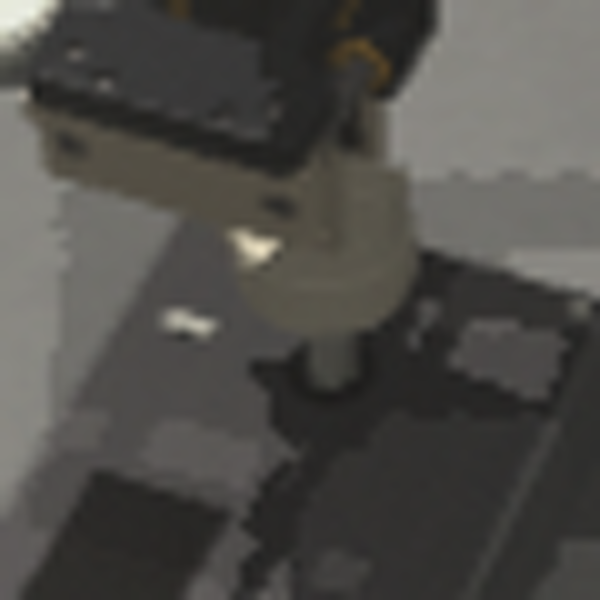

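```bash
python3 - <<'E'
import cv2,numpy as np
im=cv2.imread("pics/gr.png")[120:360,180:440]; im=np.clip(im.astype(float)*2,0,255).astype(np.uint8)
ov=cv2.imread("pics/g.png")[120:360,180:440]; ov=np.clip(ov.astype(float)*2,0,255).astype(np.uint8)
cv2.imwrite("pics/g3.png",cv2.resize(np.hstack([im,ov]),None,fx=1.5,fy=1.5))
E
```

```text
(no output)
```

View pics/g3.png

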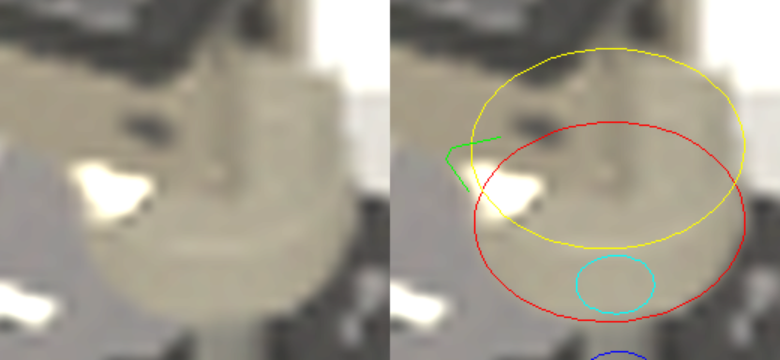

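>>> step_arm([
  [-0.05,0.04,0.4,0],
  [-0.05,0.04,0.8,0],
  [-0.05,0.04,1.2,0],
  [-0.05,0.04,1.5,0],
  [-0.05,0.04,1.5,0],
], squeeze=40)

```text
t: 7.38
tcp_pos: [0.5445, 0.0972, 0.1092]
tcp_rot: [0.0, 0.991, -0.134, -0.0]
ft_force: [0.4, 0.6, -0.7]
opening: 0.0133
```

>>> step_arm([
  [0,0,0.2,0],
  [0,0,0.4,0],
  [0,0,0.6,0],
  [0,0,0.7,0],
  [0,0,0.7,0],
])

```text
t: 8.0
tcp_pos: [0.5448, 0.0971, 0.1025]
tcp_rot: [0.0, 0.991, -0.134, -0.0]
ft_force: [0.1, -0.4, -1.1]
opening: 0.0137
```

```bash
python3 d.py .5453 .0970 .0835 -.2707; python3 ov.py pics/i.png; python3 d.py
```

```text
t 8.0 tcp [0.5448 0.0971 0.1025] yaw -0.2692 zax [-2.e-04 -1.e-04 -1.e+00] F [ 0.08 -0.39 -1.08] op 0.0137
delta cm [ 0.06 -0.    1.9 ] turn 0.0015
[[0.54518228 0.0970681  0.08093983]]
t 8.05 tcp [0.5448 0.0972 0.1026] yaw -0.2692 zax [-0.e+00 -1.e-04 -1.e+00] F [ 0.11  0.26 -0.6 ] op 0.014
```

View pics/ir.png

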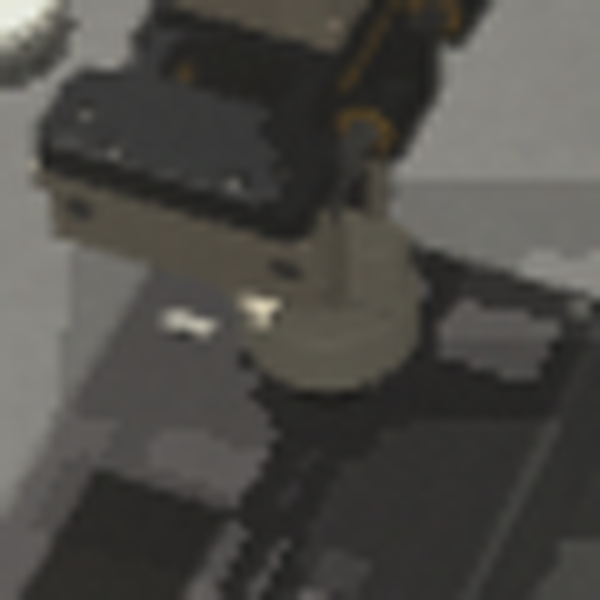

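The knob is 5 mm over the shaft with no force, and the nose (260,305) points at the mark (190,322). Carry on pushing.

>>> step_arm([
  [0.02,0,0.2,0],
  [0.02,0,0.4,0],
  [0.02,0,0.6,0],
  [0.02,0,0.8,0],
  [0.02,0,0.8,0],
])

```text
t: 8.68
tcp_pos: [0.5449, 0.0971, 0.0943]
tcp_rot: [0.0, 0.991, -0.134, -0.0]
ft_force: [0.3, -1.4, -2.6]
opening: 0.0135
```

```bash
python3 d.py .5453 .0970 .0835 -.2707
```

```text
t 8.68 tcp [0.5449 0.0971 0.0943] yaw -0.2692 zax [-3.e-04 -1.e-04 -1.e+00] F [ 0.3  -1.38 -2.63] op 0.0135
delta cm [ 0.04 -0.    1.08] turn 0.0015
```

>>> step_arm([
  [0,0,0.15,0],
  [0,0,0.3,0],
  [0,0,0.45,0],
  [0,0,0.6,0],
  [0,0,0.6,0],
])

```text
t: 9.3
tcp_pos: [0.5452, 0.0971, 0.0889]
tcp_rot: [0.0, 0.991, -0.134, 0.0]
ft_force: [-0.9, -3.5, 4.3]
opening: 0.0136
```

```bash
python3 d.py .5453 .0970 .0835 -.2707
```

```text
t 9.3 tcp [0.5452 0.0971 0.0889] yaw -0.2692 zax [ 4.e-04 -1.e-04 -1.e+00] F [-0.94 -3.53  4.34] op 0.0136
delta cm [0.01 0.01 0.54] turn 0.0015
```

>>> step_arm([
  [0,0.02,0.15,0],
  [0,0.04,0.3,0],
  [0,0.04,0.45,0],
  [0,0.04,0.55,0],
  [0,0.04,0.55,0],
])

```text
t: 9.93
tcp_pos: [0.5453, 0.097, 0.0838]
tcp_rot: [-0.0, 0.991, -0.134, 0.0]
ft_force: [-2.9, -1.4, 7.8]
opening: 0.0138
```

```bash
python3 d.py .5453 .0970 .0835 -.2707
```

```text
t 9.93 tcp [0.5453 0.097  0.0838] yaw -0.2691 zax [ 8.e-04  4.e-04 -1.e+00] F [-2.88 -1.42  7.75] op 0.0138
delta cm [0.   0.   0.03] turn 0.0016
```

>>> step_arm([
  [0,0,0.08,0],
  [0,0,0.15,0],
  [0,0,0.15,0],
  [0,0,0.15,0],
])

```text
t: 10.42
tcp_pos: [0.5455, 0.097, 0.0835]
tcp_rot: [-0.0, 0.991, -0.134, 0.001]
ft_force: [-6.8, -2.6, 17.4]
opening: 0.0139
```

```bash
python3 d.py
```

```text
t 10.43 tcp [0.5455 0.097  0.0835] yaw -0.2691 zax [ 1.3e-03  4.0e-04 -1.0e+00] F [-6.82 -2.63 17.37] op 0.0139
```

The force jumped to 17 N with almost no travel, so the shaft is at its stop. I'll relieve the side load a little and check that it holds steady.

>>> step_arm([
  [-0.03,0,0,0],
  [-0.05,0.02,0,0],
  [-0.05,0.02,0,0],
  [-0.05,0.02,0,0],
])

```text
t: 10.92
tcp_pos: [0.5453, 0.097, 0.0835]
tcp_rot: [-0.0, 0.991, -0.134, 0.001]
ft_force: [-4.6, -1.6, 14.5]
opening: 0.0138
```

```bash
python3 d.py; python3 ov.py pics/k.png; python3 d.py
```

```text
t 10.93 tcp [0.5453 0.097  0.0835] yaw -0.2691 zax [ 2.1e-03  5.0e-04 -1.0e+00] F [-4.62 -1.59 14.48] op 0.0138
[[0.54575668 0.09693373 0.06178622]]
t 10.97 tcp [0.5453 0.097  0.0835] yaw -0.2691 zax [ 2.2e-03  5.0e-04 -1.0e+00] F [-4.92 -0.81 14.53] op 0.0136
```

View pics/kr.png

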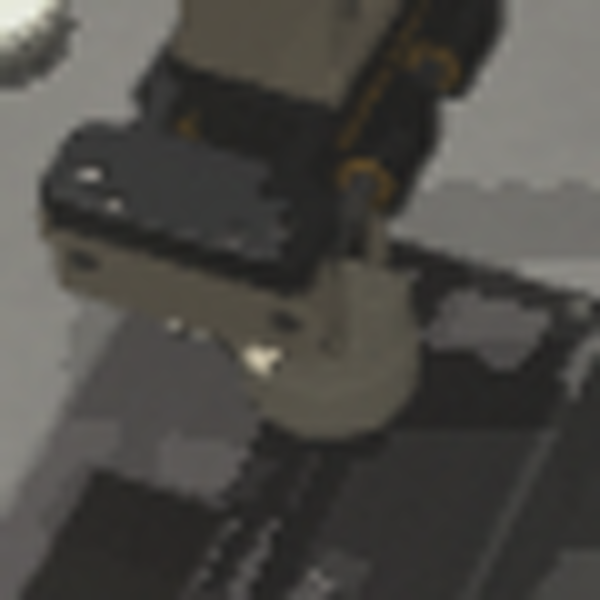

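View pics/k.png

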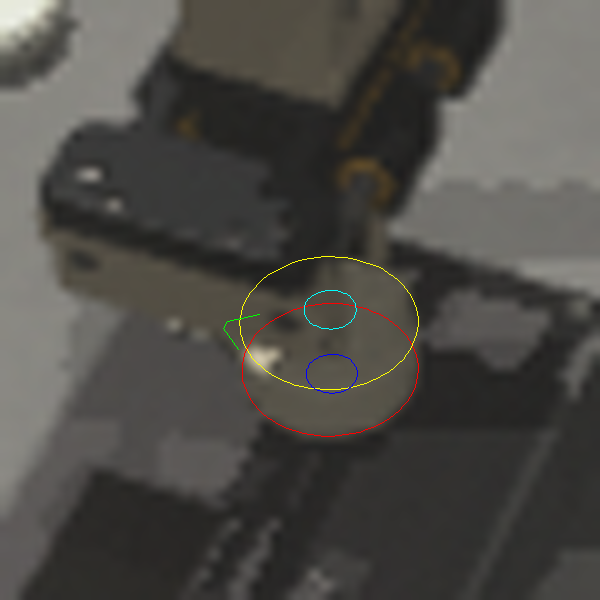

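```bash
python3 -c "
from cell import *
print(hand_in())"; python3 d.py
```

```text
the job is handed in; nothing more can be done
None
the job is handed in; nothing more can be done
```

The white knob is on the shaft with its nose towards the mark. I handed the job in at about 11 s of the 48 s, still gripping the knob and pressing it in. The hand-in reports no verdict.

**What I did:** I found the knob, shaft and mark in both cameras. I gripped the knob by its bar, lifted it clear and turned it to the controller's direction. It went over the shaft without resistance, and I pressed until the shaft stopped.

**Last checks:**
- **Pressed in:** the knob's underside was at z ≈ 61.8 mm. Fully home with the shaft at its stop should be 62 mm.
- **Force:** it rose steadily with the spring, from 4.3 N to 7.8 N. It then jumped to 17 N with almost no further travel. After I eased the side load it held at 14.5 N.
- **Alignment:** the knob's axis was within about 1 mm of the shaft, its direction within about 0.002 rad, and its tilt about 0.002 rad. These come from the arm's pose and assume the knob sat in the fingers as I measured it.
- **Grip:** the fingers were on the bar at 13.8 mm opening, with 40 N commanded.

**What disagreed or wasn't checked:**
- **Nose position:** in the side view the visible nose tip was about 1 pixel (2 to 3 mm) from where I predicted. I put this down to blur and shadow.
- **Side load:** about 5 N of sideways force remained.
- **Top camera:** the arm blocked its view during the fitting, so that part was checked with the side camera only.
- **Other objects:** I saw nothing disturbed in the views I took, but I made no final check of the whole shelf.

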